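# Close the photometer and hold its shutter at the rider

### The job

Make the photometer ready for a reading: take its open cover by the knob and lower it gently all the way down onto the housing, without letting it drop. Only then pull the spring-loaded shutter slide at its right side out by the upright tab until the slide's pointer is level with the pointer of the rider on the ledge, and finish while still holding it there with the cover shut. Do not disturb the sample jar, the dropper bottle and the tape roll standing round about.

Things in the scene. Friction and masses are not known exactly. Their poses are not given: they have to be found in the camera images.
- photometer: grey bench photometer, fixed, position and yaw vary. Origin: on the bench under the middle of its open-topped chamber (130 mm along x, 140 along y, rim 90 mm high). +x points to its rear (hinge side), -x to its front; at +y a wing with display and three keys reaches to y = 150 mm (up to 88 mm high). On the right a ledge (top 20 mm high) runs from the chamber wall (y = -70 mm) to y = -198 mm.
- cover (a joint): angle of the hinged grey cover in rad: 0 = shut, flat on the housing (its stop); grows as it opens; about 1.57 = upright, 1.75 = the other stop. It starts open at 1.38 to 1.65 and a stiff hinge keeps it there, but below about 1.2 rad it falls shut if not held (cover about 0.2 kg).
- cover_hinge (a point): point on the cover's hinge axis in the middle of its width, at the photometer's rear edge 96 mm above the bench; the axis runs along the photometer's y. Axes are those of the cover, which turn with it.
- cover_knob (a point): centre of the steel barrel knob on the cover's front edge: 22 mm in diameter, 24 mm long along the photometer's y, flat ends; on a 10 mm stalk, 36 mm out from the cover's edge, 172 mm from the hinge axis. It is on top when the cover is upright; when shut it juts out at the front, 96 mm above the bench.
- shutter: steel blade out of the right wall over the ledge, with an upright tab to pull by (12 mm thick along y, 36 mm wide along x, 45 mm free between it and the wall). Moves only along the photometer's -y (out), up to 62 mm; a spring pulls it back, 3 to 12 N. Origin: on the ledge's top under the tab's middle, at home at [0, -121, 20] mm from the photometer, same axes; blade top 7 mm higher.
- shutter_tab_top (a point): middle of the top of the shutter's tab, 100 mm above the bench, 80 mm above the shutter's origin. The tab is free to grasp over the upper 70 mm.
- shutter_pointer (a point): tip of the small dark pointed nose on the front (-x) edge of the shutter blade, level along y with the middle of the tab; 26 mm above the bench.
- rider: small black index block (about 18 mm long along y, 12 mm high above the ledge) clipped on the front edge of the ledge, fixed; it stands 22 to 46 mm further out (-y of the photometer) than the shutter's pointer does at home. Origin: in its middle on the ledge's top, same axes as the photometer.
- rider_pointer (a point): tip of the rider's pointed nose, which looks to +x towards the blade: the mark. Axes as the photometer's. The shutter is at the mark when both tips have the same y in the photometer's frame (they stay about 4 mm apart in x).
- sample_jar: bystander: small capped jar, 49 mm across, 58 mm high, loose, in front of the photometer; origin under its middle
- dropper: bystander: amber dropper bottle, 39 mm across, 109 mm high, loose, left of the photometer; origin under its middle
- tape: bystander: roll of tape lying flat, 93 mm by 83 mm, 19 mm high, loose, on the right; origin under its middle

How it is judged:
By the outcome, as a careful person would: the job done as asked, in the order asked, and still so for the second after the job is handed in, while the arm keeps its last pose, push and grip.
It also fails if it takes over 54 s, if anything falls off the work surface, if the arm or the gripper's body presses on something with over 40 N, if the wrist force passes 120 N, or if a joint passes its speed limit or range.

### The arm

A 6-joint arm with a two-finger parallel gripper is mounted at the origin on a cart in front of the work surface, level with it; the furniture and walls round the work are solid. World frame = base frame: x ahead of the robot, y to its left, z up, the work surface at z = 0. Lengths are in m, angles in degrees, forces in N, time in s.
With the tool pointing down it reaches from about 0.375 to 0.9 m from the base axis. Payload 3.1 kg.
Tool frame: the origin (TCP) lies at the very end of the fingers, on their centre line; the grasp point (between the pads) lies 19 mm behind it; z points along the fingers, y is the direction in which the jaws open and shut (so a half turn about z gives the same grasp; the last joint's range is limited). The gripper opens to 87 mm and grips with 3 to 60 N. Pads are 19 mm wide; open, the fingers measure 117 mm over their backs; the gripper's body (75 mm by 190 mm) begins 51 mm behind the grasp point.
Start: joints at [-77.321, 30.224, 82.088, -0, 67.689, -10.227], TCP at [0.243, -0.576, 0.223] pointing down, gripper open.
Joint ranges: [-176.69, 176.69], [-43.24, 126.21], [12.49, 139.97], [-82, 262], [0, 151.66], [-163.58, 163.58]. Speed limits (degrees/s): [159.86, 159.86, 180, 180, 180, 180].

### API

Orientations are given as a 3x3 rotation matrix whose columns are the frame's x, y, z axes.
In Python, from rig import readout, capture, camera_model, bot, spot_in, regions_of gives the robot as it stands.
- The arm moves only by the tool send_rows, never from a script. Its argument "moves" is a list that holds one entry, the list of rows, each a list of 7 numbers: the turn, a rotation vector about the tool's x, y, z in degrees, then the shift along the tool's x, y, z in cm, then the opening, from -1 (shut) to 1 (fully open). A call has exactly 5 rows; each row shifts and turns the commanded pose from where the row before left it, along the tool's axes as they then stand; what a row does not reach is not made up. A row lasts 1/10 s, in which the tool goes at most 50 mm and 8.59 degrees, less where a joint would pass 70% of its speed; a pose out of reach is approached as far as the arm can. A call with a gripper value outside its range is refused whole. The fingers move at their own pace and stop on an object; the grip force is fixed at half the most. Time passes only in rows, so rows that do not move let the fingers close, or fill a call up. It gives the time, the measured TCP pose, the force and the opening at its end, in the units of the state.
- readout.read_state(): the state, without advancing time (a new reading comes with each control period).
- capture(name): name is "scene" or "side" or "wrist"; returns the picture (384x512x3 uint8, blue, green, red); there is no depth.
- camera_model(name): a dict with "camera_matrix" (3x3 intrinsics, pixels), "k1" (the pictures are not rectified: a ray, as slopes to the right and down, at radius r is drawn at 1 + k1 r^2 times it, then the intrinsics apply), "pose" (4x4, takes a point from camera to world coordinates). Camera axes: x right, y up, looking along -z (the intrinsics and any distortion apply to the point x, -y, -z); pixel columns grow to the right and rows downward; lengths in m; the calibration is good to about 2 mm. A picture is of the moment at which its call begins: read the wrist's pose just before it. camera_model takes no time and is no camera call; for the wrist camera it gives the pose at the moment of the call.
- bot.hand_in(): hands the job in, once; it reports no verdict.
Trained networks look in the newest picture that a camera, given by its name, has taken for a name from the list of things; names that differ only in an ending like _2 or _b are one class to them, and where a whole thing is asked for, a point or a joint stands for the part that bears it (a point fixed in the world has none). Each returns a list of dicts, best first, with "p" (0 to 1); they miss things now and then, are a little off and sometimes report something else, mostly with a low value. They report only what shows in the picture. A call takes as long as a camera call.
- spot_in(camera, thing): "location" ([x, y, z] in m, in world coordinates, good to about 4 mm: the middle of the surface that is visible of it).
- regions_of(camera, thing): "mask" (384x512 bool, what is visible of it).
The state is a dict: "time_s": time; "joint_positions": joint angles; "qvel": joint speeds; "tau": joint torques, N m; "position": TCP position; "tcp_rot": TCP orientation; "force": force on the tool from outside, world axes, zero at the start; "moment": the same for the moment, N m; "opening": opening from 0.0 (shut) to 1.0 (fully open).
Only numpy, scipy, OpenCV 4.12 (cv2) and the standard library are available. Lean on these libraries where they do the work, as an engineer would, in place of code of your own. Each camera call takes 0.05 s, during which the arm holds its last target. There are 200 camera calls.

## Working session

There is one attempt and no reset: what is moved stays moved. The work goes in short steps, Python scripts to look and compute and a tool call to move; the robot and the scene stay as the last step left them, time stands still between calls to the robot, and variables do not carry over. Pictures are saved under pics/ and viewed, about 8 in all and at most 12, crops included, and the job is handed in when it is done.

Besides the shell and the picture viewer there is one more tool, called after "Emit:" by a JSON object that holds its "method" and its "body", one argument or row to a line. send_rows: Moves the arm, as the interface text tells. Its arguments: {"type":"object","properties":{"moves":{"type":"array","items":{"type":"array","items":{"type":"array","items":{"type":"number"}}}}},"required":["moves"]}

```bash
ls; mkdir -p pics; python3 - <<'E'
from rig import *
import cv2
s=readout.read_state(); print(s['time_s'],s['position'],s['tcp_rot'],s['opening'],s['force'])
a=capture("scene");b=capture("side")
cv2.imwrite("pics/a.png",a);cv2.imwrite("pics/b.png",b)
for c in("scene","side"):
  m=camera_model(c);print(c,m['pose'].tolist() if hasattr(m['pose'],'tolist') else m['pose'])
  for t in["photometer","cover_hinge","cover_knob","shutter_tab_top","shutter_pointer","rider_pointer","rider","sample_jar","dropper","tape"]:
    print(t,[([round(x,4) for x in d['location']],round(d['p'],2)) for d in spot_in(c,t)[:2]])
E
```

```text
pics
0.0 [ 0.24312883 -0.57497865  0.22159144] [[ 9.21118345e-01  3.89282367e-01 -4.82048394e-04]
 [ 3.89282492e-01 -9.21116062e-01  2.08362163e-03]
 [ 3.67094642e-04 -2.10691511e-03 -9.99997713e-01]] 0.9950798963994201 [-0.50611268  0.16548452 -0.39829104]
scene [[-0.7841937775903659, 0.4161798787542458, -0.4602547421902932, -0.09309448577383689], [-0.6204064370814366, -0.5119270932878438, 0.594160335251165, 0.7810678355105836], [0.011660703943989168, 0.7514818425470842, 0.6596507168991557, 0.9595165416012482], [0.0, 0.0, 0.0, 1.0]]
photometer [([0.5897, 0.0617, 0.0771], 0.65)]
cover_hinge [([0.6437, 0.0454, 0.1852], 0.56), ([0.5944, -0.0897, 0.0545], 0.17)]
cover_knob [([0.6424, 0.0456, 0.1815], 0.94), ([0.3841, 0.0082, 0.0516], 0.27)]
shutter_tab_top [([0.5931, -0.0846, 0.0578], 0.64)]
shutter_pointer [([0.5943, -0.0847, 0.0598], 0.72), ([0.6451, -0.3183, 0.0203], 0.49)]
rider_pointer []
rider [([0.5522, -0.1355, 0.0241], 0.4)]
sample_jar [([0.3854, 0.008, 0.052], 0.64)]
dropper [([0.4893, 0.2952, 0.0552], 0.8)]
tape [([0.6442, -0.3187, 0.0194], 0.8)]
side [[0.9800788356824119, 0.07794057188423797, -0.18267660797640647, 0.3604755574847668], [-0.19759356784374119, 0.47553203706945246, -0.8572199622426894, -0.8279105595936486], [0.020056365428178256, 0.8762388652501867, 0.4814594408991027, 0.5408234997842374], [0.0, 0.0, 0.0, 1.0]]
photometer [([0.5989, -0.0108, 0.0714], 0.95)]
cover_hinge [([0.6427, 0.0205, 0.1839], 0.91)]
cover_knob [([0.6444, 0.0268, 0.1809], 0.62)]
shutter_tab_top [([0.5923, -0.101, 0.0652], 0.67), ([0.644, 0.0206, 0.1802], 0.42)]
shutter_pointer [([0.5986, -0.0985, 0.0583], 0.96)]
rider_pointer [([0.593, -0.098, 0.056], 0.56), ([0.5578, -0.1371, 0.0226], 0.48)]
rider [([0.5593, -0.1355, 0.0293], 0.41)]
sample_jar [([0.389, -0.0205, 0.0413], 0.89)]
dropper [([0.4969, 0.2721, 0.0459], 0.75)]
tape [([0.644, -0.3386, 0.0167], 0.57)]
```

View pics/a.png

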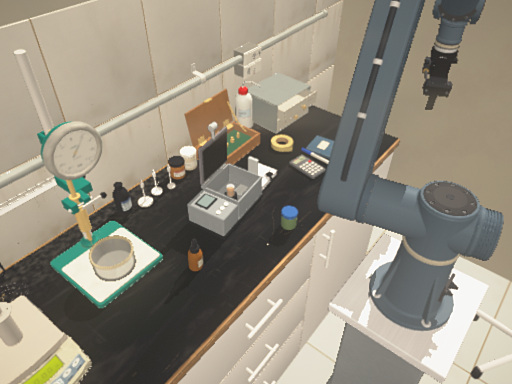

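View pics/b.png

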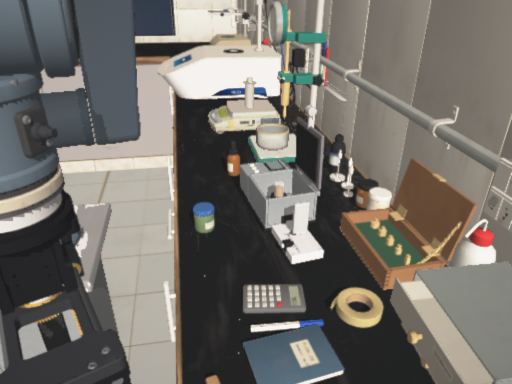

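The scene picture shows the photometer at about (228,200), with its upright cover at (212,155), the tab at (254,168), the jar at (289,217) and the dropper at (195,258). The side picture shows the tab at (301,218), the rider at about (284,243) and the cover edge-on at (318,155). I need zoomed crops of both.

```bash
python3 - <<'E'
import cv2,numpy as np
a=cv2.imread("pics/a.png")[115:240,180:290];b=cv2.imread("pics/b.png")[115:270,232:342]
A=cv2.resize(a,None,fx=4.8,fy=4.8,interpolation=cv2.INTER_CUBIC)[:600]
A=cv2.resize(a,(396,450),interpolation=cv2.INTER_CUBIC) #3.6
B=cv2.resize(b,(396,558),interpolation=cv2.INTER_CUBIC)
o=np.zeros((560,800,3),np.uint8);o[:450,:396]=A;o[:558,400:796]=B
cv2.imwrite("pics/c.png",o)
E
```

```text
(no output)
```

View pics/c.png

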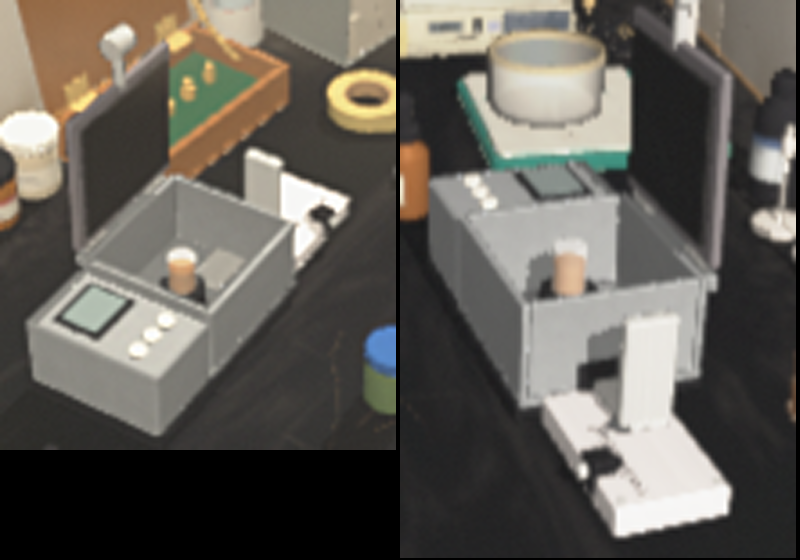

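The crop shows these points in crop pixels (scale 3.6):
- **Scene view:** knob at (118,40), rim corners at (175,180), (293,235), (208,330) and (82,262), tab top at (265,157).
- **Side view:** front-right corner at (527,305) with its base at (527,403), rear-right corner at (703,283), tab top edge at (652,318), rider at (603,460).

I'll fit the pose from these.

```bash
cat > h.py <<'E'
import numpy as np,cv2
from rig import *
from scipy.optimize import least_squares
def project(m,P):
    T=np.array(m['pose']);p=(np.asarray(P,float)-T[:3,3])@T[:3,:3]
    s=np.c_[p[:,0],-p[:,1]]/-p[:,2:]
    s=s*(1+m['k1']*(s**2).sum(1,keepdims=True));K=np.array(m['camera_matrix'])
    return s@K[:2,:2].T+K[:2,2]
def Rz(w): return np.array([[np.cos(w),-np.sin(w),0],[np.sin(w),np.cos(w),0],[0,0,1]])
def world(pose,P): x,y,w=pose; return np.asarray(P,float)@Rz(w).T+[x,y,0]
def knob(th,hx=.068,L=.172): return [hx-L*np.cos(th),0,.096+L*np.sin(th)]
E
python3 - <<'E'
from h import *
ms,md=camera_model("scene"),camera_model("side")
u=lambda q:np.array(q)/3.6+[180,115]; v=lambda q:(np.array(q)-[400,0])/3.6+[232,115]
S=[((.065,-.07,.09),(175,180)),((-.065,-.07,.09),(293,235)),((-.065,.07,.09),(208,330)),((.065,.07,.09),(82,262)),((0,-.121,.1),(265,157))]
D=[((-.065,-.07,.09),(527,305)),((.065,-.07,.09),(703,283)),((-.065,-.07,0),(527,403)),((0,-.127,.1),(652,319))]
SP=np.array([u(q) for _,q in S]);DP=np.array([v(q) for _,q in D])
def f(p,full=False):
    a=project(ms,np.vstack([world(p[:3],[x for x,_ in S]),world(p[:3],[knob(p[3])])]))-np.vstack([SP,u((118,40))])
    b=project(md,world(p[:3],[x for x,_ in D]))-DP
    return np.r_[a.ravel(),b.ravel()]
r=least_squares(f,[.6,0,0,1.5],loss='soft_l1');p=r.x
print(p,np.degrees(p[2:]));print(f(p).reshape(-1,2).round(1).tolist())
print("knob",world(p[:3],[knob(p[3])]),"tab",world(p[:3],[(0,-.121,.1)]),"knobshut",world(p[:3],[knob(0)]))
print("side knob px",project(md,world(p[:3],[knob(p[3])])))
E
```

```text
[0.58385117 0.02607028 0.1369328  1.53643087] [ 7.8456718  88.03100419]
[[-1.5, -2.3], [0.4, -4.2], [0.2, -4.4], [-1.1, -0.7], [-1.3, -0.2], [-0.3, 0.9], [-2.5, 0.1], [0.4, -1.8], [-3.3, 5.8], [-0.5, 0.2]]
knob [[0.64536027 0.03454593 0.26789845]] tab [[ 0.60036831 -0.09379709  0.1       ]] knobshut [[0.48082468 0.01187373 0.096     ]]
side knob px [[308.4325002  110.09638066]]
```

Emit:
{"method": "send_rows", "body": {
  "moves": [
    [[0,0,7.5,0,0,-4,1],[0,0,7.5,0,0,-4,1],[0,0,0,0,0,-4,1],[0,0,0,0,0,-4,1],[0,0,0,0,0,-2,1]]
  ]
}}

```text
time_s: 1.6
position: [0.2436, -0.5768, 0.4072]
tcp_rot: [[0.99, 0.138, 0.002], [0.138, -0.99, -0.007], [0.001, 0.007, -1.0]]
force: [0.4, -0.6, -0.5]
opening: 0.995
```

Emit:
{"method": "send_rows", "body": {
  "moves": [
    [[0,0,0,3.2,-3.6,0,1],[0,0,0,3.2,-3.6,0,1],[0,0,0,3.2,-3.6,0,1],[0,0,0,3.2,-3.6,0,1],[0,0,0,3.2,-3.6,0,1]]
  ]
}}

```text
time_s: 2.1
position: [0.3777, -0.3736, 0.4027]
tcp_rot: [[0.991, 0.137, 0.0], [0.137, -0.991, -0.0], [0.0, 0.0, -1.0]]
force: [0.4, -1.2, 0.1]
opening: 1.002
```

Emit:
{"method": "send_rows", "body": {
  "moves": [
    [[0,0,0,3.2,-3.6,0,1],[0,0,0,3.2,-3.6,0,1],[0,0,0,3.2,-3.6,0,1],[0,0,0,3.2,-3.6,0,1],[0,0,0,3.2,-3.6,0,1]]
  ]
}}

```text
time_s: 2.6
position: [0.5115, -0.1733, 0.4028]
tcp_rot: [[0.991, 0.137, 0.001], [0.137, -0.991, -0.0], [0.0, 0.0, -1.0]]
force: [0.8, -0.4, -0.1]
opening: 1.002
```

Emit:
{"method": "send_rows", "body": {
  "moves": [
    [[0,0,0,1,-3.6,0,1],[0,0,0,1,-3.6,0,1],[0,0,0,1,-3.6,0,1],[0,0,0,1,-3.6,0,1],[0,0,0,0,-3.6,0,1]]
  ]
}}

```text
time_s: 3.1
position: [0.5262, 0.0103, 0.4025]
tcp_rot: [[0.99, 0.138, 0.001], [0.138, -0.99, 0.0], [0.001, 0.0, -1.0]]
force: [-0.1, 0.0, -1.3]
opening: 0.998
```

```bash
python3 - <<'E'
from h import *
s=readout.read_state(); print(s['time_s'],s['position'],s['tcp_rot'],s['joint_positions'])
m=camera_model("wrist");print(np.array(m['pose']),m['camera_matrix'],m['k1'])
w=capture("wrist")
for t in["cover_knob","shutter_tab_top","rider_pointer","rider","shutter_pointer","photometer"]:
    print(t,[([round(x,4) for x in d['location']],round(d['p'],2)) for d in spot_in("wrist",t)[:2]])
cv2.imwrite("pics/w1.png",w)
E
```

```text
3.1 [0.52620229 0.01032478 0.40247698] [[ 9.90445441e-01  1.37902783e-01  8.06794082e-04]
 [ 1.37902743e-01 -9.90445769e-01  1.05638507e-04]
 [ 8.13653630e-04  6.62993983e-06 -9.99999669e-01]] [-1.10601050e+01  1.28559959e+01  8.09010646e+01  1.48407849e-02
  8.61987333e+01  7.10124092e+01]
[[ 1.37465836e-01  9.45352867e-01  2.95653685e-01  6.08554871e-01]
 [-9.90506248e-01  1.31415744e-01  4.03394894e-02  2.22063708e-02]
 [-7.18497061e-04 -2.98392124e-01  9.54443096e-01  5.64436630e-01]
 [ 0.00000000e+00  0.00000000e+00  0.00000000e+00  1.00000000e+00]] [[327.76978343   0.         259.09743094]
 [  0.         327.76978343 191.06432506]
 [  0.           0.           1.        ]] -0.09198319893378594
cover_knob [([0.6426, 0.0339, 0.2318], 0.61)]
shutter_tab_top [([0.5984, -0.066, 0.0322], 0.63)]
rider_pointer [([0.5589, -0.1377, 0.0313], 0.61)]
rider [([0.5582, -0.1382, 0.0342], 0.61)]
shutter_pointer [([0.5924, -0.0639, 0.0226], 0.71)]
photometer [([0.5919, 0.0389, 0.081], 0.91)]
```

View pics/w1.png

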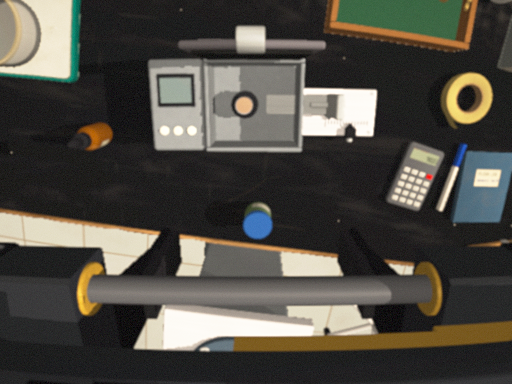

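The wrist picture shows the photometer square in the image: rim corners at (206,60), (303,60), (302,151) and (206,150), knob at (251,40), ledge end at x=376, wing edge at x=149, rider at (350,128). I'll refit with these.

```bash
python3 - <<'E'
from h import *
ms,md,mw=[camera_model(c) for c in("scene","side","wrist")]
W=[((.065,.07,.09),(205,60)),((.065,-.07,.09),(304,60)),((-.065,-.07,.09),(303,151)),((-.065,.07,.09),(206,151)),((-.065,.15,.088),(154,151)),((0.065,.15,.088),(149,61))]
WP=np.array([q for _,q in W])
def f(p):
    a=project(mw,np.vstack([world(p[:3],[x for x,_ in W]),world(p[:3],[knob(p[3])])]))-np.vstack([WP,(251,40)])
    b=project(ms,world(p[:3],[knob(p[3])]))-(np.array([118,40])/3.6+[180,115])
    return np.r_[a.ravel(),b.ravel()]
r=least_squares(f,[.59,.02,.137,1.5],loss='soft_l1');p=r.x
print(p,np.degrees(p[2:]));print(f(p).reshape(-1,2).round(1).tolist())
print("knob",world(p[:3],[knob(p[3])]),"tab",world(p[:3],[(0,-.121,.1)]),"knobshut",world(p[:3],[knob(0)]))
g=world(p[:3],[(0,-.121,.1),(0,-.198,.02),(-.065,-.198,.02)]);print(project(mw,g))
E
```

```text
[0.58328296 0.02255449 0.13482832 1.55259473] [ 7.7250936  88.95712531]
[[-1.6, -1.0], [1.7, -1.0], [-0.6, 1.5], [1.1, 1.4], [-0.2, 1.3], [-2.5, -0.8], [0.7, 0.0], [-0.1, 0.2]]
knob [[0.64756373 0.03127426 0.26797151]] tab [[ 0.59954781 -0.09734736  0.1       ]] knobshut [[0.48022682 0.00857479 0.096     ]]
[[341.53838231 107.98296289]
 [376.14432683 105.95192063]
 [372.55366525 145.24986577]]
```

Emit:
{"method": "send_rows", "body": {
  "moves": [
    [[0,0,0,3,-0.1,0,0.6],[0,0,0,3,-0.1,1,0.6],[0,0,0,3,-0.1,1,0.6],[0,0,0,3.3,-0.1,1.5,0.6],[0,0,0,0,0,0,0.6]]
  ]
}}

```text
time_s: 3.95
position: [0.6491, 0.0283, 0.3632]
tcp_rot: [[0.991, 0.136, -0.004], [0.136, -0.991, 0.001], [-0.004, -0.001, -1.0]]
force: [-1.0, -1.1, -1.1]
opening: 0.803
```

```bash
python3 - <<'E'
from h import *
s=readout.read_state(); print(s['time_s'],s['position'],s['opening'])
m=camera_model("wrist");print(project(m,[[.6476,.0313,.268],[.6476,.0313,.279],list(s['position'])]))
np.save("w2pose.npy",np.array(m['pose']))
w=capture("wrist");cv2.imwrite("pics/w2.png",w)
r=regions_of("wrist","cover_knob")
for d in r[:2]:
  ys,xs=np.nonzero(d['mask']);print(d['p'],xs.min(),xs.max(),ys.min(),ys.max(),xs.mean(),ys.mean())
c=capture("side");cv2.imwrite("pics/s2.png",c)
o=np.zeros((400,800,3),np.uint8)
o[:384,:512]=w;o[:,520:800]=cv2.resize(c[80:180,270:340],(280,400),interpolation=cv2.INTER_CUBIC)
cv2.imwrite("pics/d.png",o)
E
```

```text
3.95 [0.64912242 0.0282724  0.36321577] 0.802796885653005
[[256.10269624 195.02502077]
 [255.95509688 199.38481938]
 [260.09689456 247.66238023]]
0.78 177 327 146 208 252.36027996500437 170.34540682414698
```

View pics/d.png

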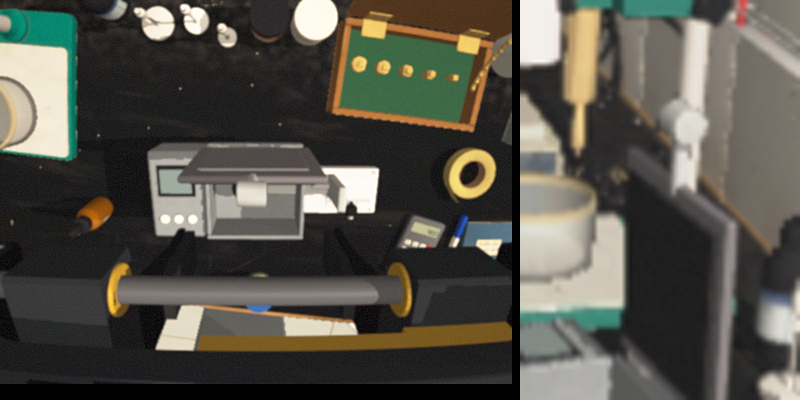

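The wrist view shows the knob at (252,193), and the side crop puts it at side pixel (311,110). I'll triangulate.

```bash
python3 - <<'E'
from h import *
ms,md,mw=[camera_model(c) for c in("scene","side","wrist")]
def f(X): return np.r_[2*(project(mw,[X])[0]-[252.3,193]),project(md,[X])[0]-[311,110.3],project(ms,[X])[0]-np.array([118,40])/3.6-[180,115]]
r=least_squares(f,[.65,.03,.268]);print(r.x,r.fun.round(1))
s=readout.read_state();d=r.x-s['position'];print(d@s['tcp_rot'],s['opening'])
E
```

```text
[0.64597822 0.034613   0.26972039] [ 0.3 -0.3 -2.3 -1.  -0.5  0.3]
[ 0.0004533  -0.00616084  0.09755614] 0.801609031330975
```

Emit:
{"method": "send_rows", "body": {
  "moves": [
    [[0,0,0,0,-0.6,2,0.6],[0,0,0,0,0,3,0.6],[0,0,0,0,0,3,0.6],[0,0,0,0,0,2,0.6],[0,0,0,0,0,1.4,0.6]]
  ]
}}

```text
time_s: 4.6
position: [0.6448, 0.0349, 0.2534]
tcp_rot: [[0.991, 0.137, -0.001], [0.137, -0.991, -0.0], [-0.001, 0.0, -1.0]]
force: [-0.2, -0.2, 0.8]
opening: 0.802
```

Emit:
{"method": "send_rows", "body": {
  "moves": [
    [[0,0,0,0,0,0,0.2],[0,0,0,0,0,0,0],[0,0,0,0,0,0,-0.1],[0,0,0,0,0,0,-0.2],[0,0,0,0,0,0,-0.3]]
  ]
}}

```text
time_s: 5.1
position: [0.6465, 0.0355, 0.2545]
tcp_rot: [[0.99, 0.138, 0.002], [0.138, -0.99, -0.0], [0.002, 0.0, -1.0]]
force: [0.0, 0.3, -0.3]
opening: 0.436
```

```bash
python3 - <<'E'
from h import *
s=readout.read_state(); print(s['time_s'],s['position'],s['opening'])
m=camera_model("wrist");p=np.array(s['position'])
w=capture("wrist");cv2.imwrite("pics/w3.png",w)
cv2.imwrite("pics/e.png",cv2.resize(w[120:300,150:350],None,fx=3,fy=3,interpolation=cv2.INTER_CUBIC))
print(s['force'])
E
```

```text
5.1 [0.64650758 0.03553098 0.25454093] 0.4362623555765304
[ 0.03364523  0.33881878 -0.33825648]
```

View pics/e.png

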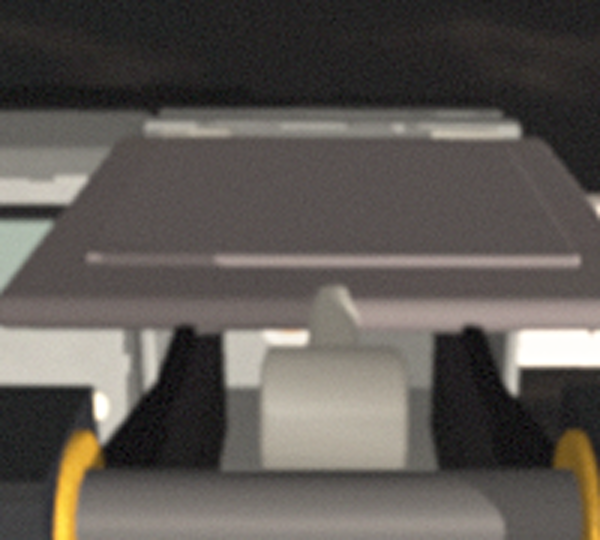

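The knob lies centred between the fingers (knob 262–407, fingers 222 and 432). I'll go down 4 mm and close.

Emit:
{"method": "send_rows", "body": {
  "moves": [
    [[0,0,0,0,0,0.4,-0.3],[0,0,0,0,0,0,-0.4],[0,0,0,0,0,0,-0.6],[0,0,0,0,0,0,-0.8],[0,0,0,0,0,0,-1]]
  ]
}}

```text
time_s: 5.65
position: [0.6459, 0.0346, 0.2491]
tcp_rot: [[0.991, 0.137, -0.001], [0.137, -0.991, -0.001], [-0.001, 0.001, -1.0]]
force: [0.4, -3.9, -2.3]
opening: 0.273
```

Emit:
{"method": "send_rows", "body": {
  "moves": [
    [[0,0,0,0,0,0,-1],[0,0,0,0,0,0,-1],[0,0,0,0,0,0,-1],[0,0,0,0,0,0,-1],[0,0,0,0,0,0,-1]]
  ]
}}

```text
time_s: 6.15
position: [0.6459, 0.0347, 0.2491]
tcp_rot: [[0.991, 0.137, -0.001], [0.137, -0.991, -0.001], [-0.001, 0.001, -1.0]]
force: [0.4, -5.8, -4.4]
opening: 0.277
```

The opening of 24 mm matches the knob's length, so it is held. Next I'll work out the arc.

```bash
python3 -c "
import numpy as np
t=np.linspace(1.545,0,41);x=-17.2*np.cos(t);z=-17.2*np.sin(t)
dx=np.diff(x);dz=np.diff(z)
for i in range(0,40,5):print([[round(a,2),round(b,2)] for a,b in zip(dx[i:i+5],dz[i:i+5])])"
```

```text
[[np.float64(-0.66), np.float64(0.03)], [np.float64(-0.66), np.float64(0.06)], [np.float64(-0.66), np.float64(0.08)], [np.float64(-0.66), np.float64(0.11)], [np.float64(-0.65), np.float64(0.13)]]
[[np.float64(-0.65), np.float64(0.16)], [np.float64(-0.64), np.float64(0.18)], [np.float64(-0.63), np.float64(0.21)], [np.float64(-0.62), np.float64(0.23)], [np.float64(-0.61), np.float64(0.25)]]
[[np.float64(-0.6), np.float64(0.28)], [np.float64(-0.59), np.float64(0.3)], [np.float64(-0.58), np.float64(0.32)], [np.float64(-0.57), np.float64(0.35)], [np.float64(-0.55), np.float64(0.37)]]
[[np.float64(-0.54), np.float64(0.39)], [np.float64(-0.52), np.float64(0.41)], [np.float64(-0.51), np.float64(0.43)], [np.float64(-0.49), np.float64(0.45)], [np.float64(-0.47), np.float64(0.47)]]
[[np.float64(-0.45), np.float64(0.48)], [np.float64(-0.44), np.float64(0.5)], [np.float64(-0.42), np.float64(0.52)], [np.float64(-0.4), np.float64(0.53)], [np.float64(-0.37), np.float64(0.55)]]
[[np.float64(-0.35), np.float64(0.56)], [np.float64(-0.33), np.float64(0.58)], [np.float64(-0.31), np.float64(0.59)], [np.float64(-0.29), np.float64(0.6)], [np.float64(-0.26), np.float64(0.61)]]
[[np.float64(-0.24), np.float64(0.62)], [np.float64(-0.21), np.float64(0.63)], [np.float64(-0.19), np.float64(0.64)], [np.float64(-0.17), np.float64(0.64)], [np.float64(-0.14), np.float64(0.65)]]
[[np.float64(-0.11), np.float64(0.65)], [np.float64(-0.09), np.float64(0.66)], [np.float64(-0.06), np.float64(0.66)], [np.float64(-0.04), np.float64(0.66)], [np.float64(-0.01), np.float64(0.66)]]
```

Emit:
{"method": "send_rows", "body": {
  "moves": [
    [[0,0,0,-0.66,0,0.03,-1],[0,0,0,-0.66,0,0.06,-1],[0,0,0,-0.66,0,0.08,-1],[0,0,0,-0.66,0,0.11,-1],[0,0,0,-0.65,0,0.13,-1]]
  ]
}}

```text
time_s: 6.65
position: [0.6152, 0.0305, 0.2454]
tcp_rot: [[0.991, 0.137, 0.005], [0.137, -0.991, -0.001], [0.005, 0.001, -1.0]]
force: [4.0, -4.9, -5.3]
opening: 0.27
```

Emit:
{"method": "send_rows", "body": {
  "moves": [
    [[0,0,0,-0.65,0,0.16,-1],[0,0,0,-0.64,0,0.18,-1],[0,0,0,-0.63,0,0.21,-1],[0,0,0,-0.62,0,0.23,-1],[0,0,0,-0.61,0,0.25,-1]]
  ]
}}

```text
time_s: 7.15
position: [0.5848, 0.0265, 0.2358]
tcp_rot: [[0.991, 0.137, 0.007], [0.137, -0.991, -0.0], [0.007, 0.001, -1.0]]
force: [3.7, -3.8, -4.2]
opening: 0.271
```

Forces are small, so I'll continue.

Emit:
{"method": "send_rows", "body": {
  "moves": [
    [[0,0,0,-0.6,0,0.28,-1],[0,0,0,-0.59,0,0.3,-1],[0,0,0,-0.58,0,0.32,-1],[0,0,0,-0.57,0,0.35,-1],[0,0,0,-0.55,0,0.37,-1]]
  ]
}}

```text
time_s: 7.65
position: [0.5553, 0.0225, 0.2197]
tcp_rot: [[0.991, 0.137, 0.005], [0.137, -0.991, -0.0], [0.005, 0.001, -1.0]]
force: [3.4, -4.8, -2.6]
opening: 0.272
```

Emit:
{"method": "send_rows", "body": {
  "moves": [
    [[0,0,0,-0.54,0,0.39,-1],[0,0,0,-0.52,0,0.41,-1],[0,0,0,-0.51,0,0.43,-1],[0,0,0,-0.49,0,0.45,-1],[0,0,0,-0.47,0,0.47,-1]]
  ]
}}

```text
time_s: 8.15
position: [0.5293, 0.019, 0.1978]
tcp_rot: [[0.99, 0.137, 0.003], [0.137, -0.991, -0.0], [0.003, 0.001, -1.0]]
force: [4.1, -3.7, -2.0]
opening: 0.276
```

Emit:
{"method": "send_rows", "body": {
  "moves": [
    [[0,0,0,-0.45,0,0.48,-1],[0,0,0,-0.44,0,0.5,-1],[0,0,0,-0.42,0,0.52,-1],[0,0,0,-0.4,0,0.53,-1],[0,0,0,-0.37,0,0.55,-1]]
  ]
}}

```text
time_s: 8.65
position: [0.5084, 0.0162, 0.1718]
tcp_rot: [[0.991, 0.137, 0.002], [0.137, -0.991, -0.0], [0.002, 0.001, -1.0]]
force: [4.0, -4.2, -0.1]
opening: 0.272
```

Emit:
{"method": "send_rows", "body": {
  "moves": [
    [[0,0,0,-0.35,0,0.56,-1],[0,0,0,-0.33,0,0.58,-1],[0,0,0,-0.31,0,0.59,-1],[0,0,0,-0.29,0,0.6,-1],[0,0,0,-0.26,0,0.61,-1]]
  ]
}}

```text
time_s: 9.15
position: [0.493, 0.0142, 0.1421]
tcp_rot: [[0.991, 0.137, 0.001], [0.137, -0.991, -0.0], [0.001, 0.0, -1.0]]
force: [3.1, -4.0, -0.2]
opening: 0.275
```

Emit:
{"method": "send_rows", "body": {
  "moves": [
    [[0,0,0,-0.24,0,0.62,-1],[0,0,0,-0.21,0,0.63,-1],[0,0,0,-0.19,0,0.64,-1],[0,0,0,-0.17,0,0.64,-1],[0,0,0,-0.14,0,0.65,-1]]
  ]
}}

```text
time_s: 9.65
position: [0.4835, 0.0129, 0.1102]
tcp_rot: [[0.991, 0.137, 0.001], [0.137, -0.991, -0.0], [0.001, 0.0, -1.0]]
force: [2.4, -5.0, 1.1]
opening: 0.273
```

Emit:
{"method": "send_rows", "body": {
  "moves": [
    [[0,0,0,-0.11,0,0.65,-1],[0,0,0,-0.09,0,0.66,-1],[0,0,0,-0.06,0,0.66,-1],[0,0,0,-0.03,0,0.5,-1],[0,0,0,-0.02,0,0.4,-1]]
  ]
}}

```text
time_s: 10.15
position: [0.4803, 0.0125, 0.0814]
tcp_rot: [[0.991, 0.137, 0.0], [0.137, -0.991, 0.0], [0.0, -0.0, -1.0]]
force: [1.6, -4.2, 0.6]
opening: 0.269
```

Emit:
{"method": "send_rows", "body": {
  "moves": [
    [[0,0,0,0,0,0.15,-1],[0,0,0,0,0,0.1,-1],[0,0,0,0,0,0.1,-1],[0,0,0,0,0,0.05,-1],[0,0,0,0,0,0,-1]]
  ]
}}

```text
time_s: 10.65
position: [0.4802, 0.0125, 0.0776]
tcp_rot: [[0.991, 0.137, 0.0], [0.137, -0.991, 0.0], [0.0, -0.0, -1.0]]
force: [1.3, -4.0, 0.1]
opening: 0.27
```

Emit:
{"method": "send_rows", "body": {
  "moves": [
    [[0,0,0,0,0,0.1,-1],[0,0,0,0,0,0.1,-1],[0,0,0,0,0,0,-1],[0,0,0,0,0,0,-1],[0,0,0,0,0,0,-1]]
  ]
}}

```text
time_s: 11.15
position: [0.4802, 0.0124, 0.076]
tcp_rot: [[0.991, 0.137, 0.0], [0.137, -0.991, -0.0], [0.0, 0.0, -1.0]]
force: [1.2, -5.0, 5.3]
opening: 0.271
```

Emit:
{"method": "send_rows", "body": {
  "moves": [
    [[0,0,0,0,0,0.1,-1],[0,0,0,0,0,0,-1],[0,0,0,0,0,0,-1],[0,0,0,0,0,0,-1],[0,0,0,0,0,0,-1]]
  ]
}}

```text
time_s: 11.65
position: [0.4803, 0.0125, 0.0758]
tcp_rot: [[0.99, 0.138, 0.001], [0.138, -0.99, -0.0], [0.001, 0.0, -1.0]]
force: [-0.7, -4.6, 12.5]
opening: 0.271
```

```bash
python3 - <<'E'
from h import *
w=capture("wrist");c=capture("side");m=camera_model("wrist");np.save("w4.npy",np.array(m['pose']))
o=np.zeros((560,800,3),np.uint8)
o[:384,:512]=w;B=cv2.resize(c[140:280,240:340],(280,392),interpolation=cv2.INTER_CUBIC);o[:392,516:796]=B
cv2.imwrite("pics/f.png",o)
E
```

```text
(no output)
```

View pics/f.png

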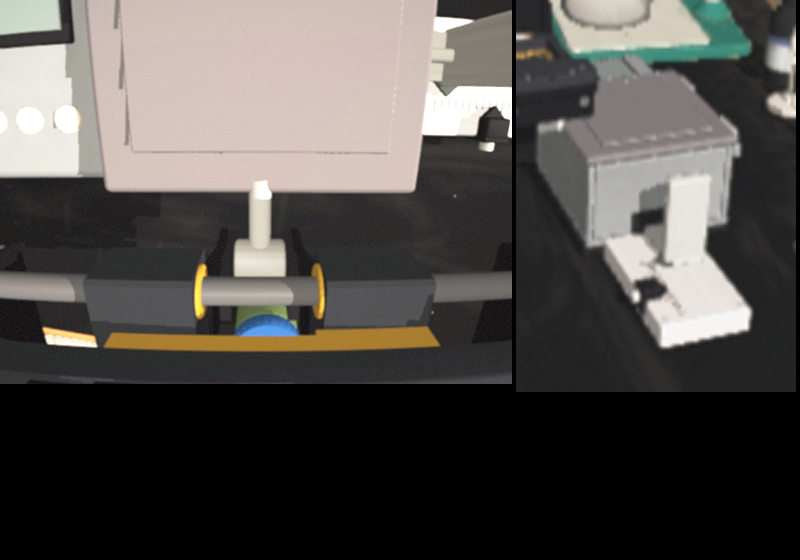

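The side crop shows the cover lying flat on the housing, and the contact force rises stiffly to 12 N, which fits the stop. I'll release, rise, and go above the tab.

Emit:
{"method": "send_rows", "body": {
  "moves": [
    [[0,0,0,0,0,-0.1,-0.2],[0,0,0,0,0,0,0],[0,0,0,0,0,0,0.2],[0,0,0,0,0,0,0.2],[0,0,0,0,0,0,0.2]]
  ]
}}

```text
time_s: 12.25
position: [0.4795, 0.0129, 0.0753]
tcp_rot: [[0.99, 0.138, -0.002], [0.138, -0.99, 0.001], [-0.002, -0.001, -1.0]]
force: [-0.2, -0.2, -0.4]
opening: 0.578
```

Emit:
{"method": "send_rows", "body": {
  "moves": [
    [[0,0,0,0,0,-1,0.2],[0,0,0,0,0,-3,0.2],[0,0,0,0,0,-4,0.2],[0,0,0,0,0,-4,0.2],[0,0,0,0,0,-1,0]]
  ]
}}

```text
time_s: 12.75
position: [0.4827, 0.0122, 0.2103]
tcp_rot: [[0.99, 0.138, 0.009], [0.138, -0.99, -0.002], [0.008, 0.003, -1.0]]
force: [0.8, 0.7, 0.4]
opening: 0.562
```

Emit:
{"method": "send_rows", "body": {
  "moves": [
    [[0,0,0,2.5,3,0,0],[0,0,0,2.6,3,0,0],[0,0,0,2.6,3.1,0,0],[0,0,0,2.6,3.1,0,0],[0,0,0,0,0,0,0]]
  ]
}}

```text
time_s: 13.25
position: [0.603, -0.0983, 0.2056]
tcp_rot: [[0.991, 0.134, 0.005], [0.134, -0.991, -0.003], [0.004, 0.003, -1.0]]
force: [-0.1, -0.9, 0.2]
opening: 0.495
```

```bash
python3 - <<'E'
from h import *
s=readout.read_state();m=camera_model("wrist");w=capture("wrist")
print(s['time_s'],s['position'],s['opening'],s['force'])
print(project(m,[[.5995,-.0935,.1]]))
for t in["shutter_tab_top","rider_pointer","rider","shutter_pointer"]:
    print(t,[([round(x,4) for x in d['location']],round(d['p'],2)) for d in spot_in("wrist",t)[:2]])
np.save("w5.npy",np.array(m['pose']));cv2.imwrite("pics/w5.png",w)
cv2.imwrite("pics/g.png",cv2.resize(w[80:300,130:400],(797,649))[:600])
E
```

```text
13.25 [ 0.60300299 -0.0982749   0.20558522] 0.49459097112935935 [-0.08733929 -0.86921619  0.16116958]
[[253.39004891 194.15053615]]
shutter_tab_top [([0.6051, -0.081, 0.0382], 0.74)]
rider_pointer [([0.5602, -0.1357, 0.0326], 0.63), ([0.6026, -0.0806, 0.0275], 0.4)]
rider [([0.5589, -0.1371, 0.0345], 0.64)]
shutter_pointer [([0.6007, -0.0773, 0.0309], 0.96)]
```

View pics/g.png

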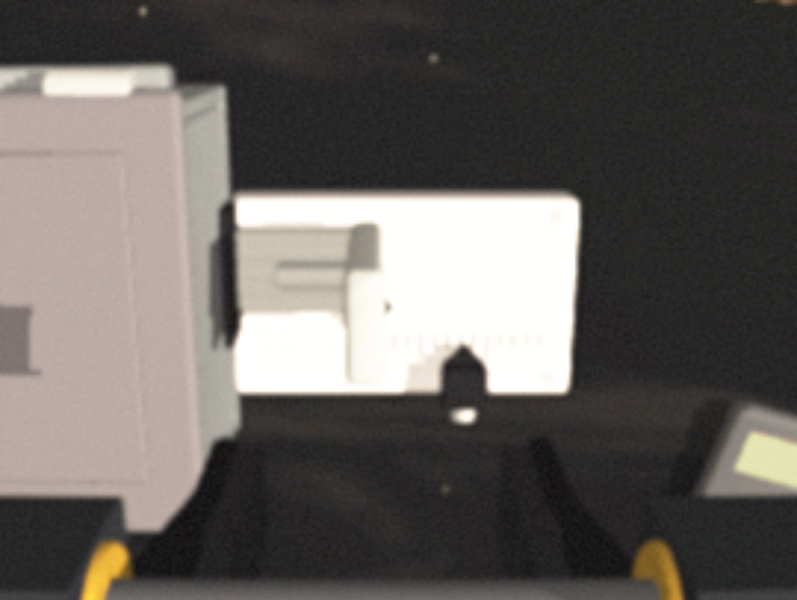

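The tab top centre is at wrist pixel (253.3,190.5), about 3 px from the prediction. The rider tip is at (286.6,197), and a dark nose shows at about (261.5,183.7).

```bash
cat >> h.py <<'E'
def onz(m,px,z):
    K=np.array(m['camera_matrix']);g=(np.array(px,float)-K[:2,2])/K[0,0]
    s=g.copy()
    for _ in range(20): s=g/(1+m['k1']*(s@s))
    T=np.array(m['pose']);d=T[:3,:3]@np.array([s[0],-s[1],-1]);return T[:3,3]+d*(z-T[2,3])/d[2]
E
python3 - <<'E'
from h import *
m=dict(camera_model("wrist"));m['pose']=np.load("w5.npy")
R=Rz(.1355);o=np.array([.5835,.0264,0])
for n,px,z in[("tab",(253.3,190.5),.1),("rider",(286.6,196.9),.026),("riderz32",(286.6,196.9),.032),("nose",(261.5,183.7),.026),("ledge end rear",(130+578/2.95,80+200/2.95),.02),("ledge end front",(130+570/2.95,80+392/2.95),.02),("ledge/wall",(130+237/2.95,80+390/2.95),.02)]:
    X=onz(m,px,z);print(n,X.round(4),(R.T@(X-o)).round(4))
s=readout.read_state();T=np.array([.5995,-.0935,.1]);print((T-s['position'])@s['tcp_rot'],s['position'])
E
```

```text
tab [ 0.6027 -0.093   0.1   ] [ 0.0029 -0.1209  0.1   ]
rider [ 0.5776 -0.1321  0.026 ] [-0.0272 -0.1562  0.026 ]
riderz32 [ 0.5795 -0.1313  0.032 ] [-0.0252 -0.1557  0.032 ]
nose [ 0.5889 -0.1027  0.026 ] [-0.0121 -0.1286  0.026 ]
ledge end rear [ 0.6362 -0.1661  0.02  ] [ 0.0262 -0.1978  0.02  ]
ledge end front [ 0.5624 -0.1774  0.02  ] [-0.0484 -0.199   0.02  ]
ledge/wall [ 0.5462 -0.05    0.02  ] [-0.0473 -0.0706  0.02  ]
[0.00218399 0.0009408  0.10531334] [ 0.59745654 -0.09297885  0.20531907]
```

The measurements agree (tab y −0.121, ledge end −0.198, wall −0.0706). The rider tip is at y ≈ −0.156, so the pull is about 35 mm. Next I'll descend onto the tab.

Emit:
{"method": "send_rows", "body": {
  "moves": [
    [[0,0,0,0.4,0,3,0],[0,0,0,0,0,3,0],[0,0,0,0,0,3,0],[0,0,0,0,0,0.5,0],[0,0,0,0,0,0,0]]
  ]
}}

```text
time_s: 14.0
position: [0.6019, -0.0926, 0.1103]
tcp_rot: [[0.99, 0.138, -0.003], [0.138, -0.99, 0.001], [-0.002, -0.001, -1.0]]
force: [-0.6, 0.0, 0.6]
opening: 0.497
```

Emit:
{"method": "send_rows", "body": {
  "moves": [
    [[0,0,0,0,0,1.5,0],[0,0,0,0,0,1.5,0],[0,0,0,0,0,1.5,0],[0,0,0,0,0,0.5,0],[0,0,0,0,0,0,0]]
  ]
}}

```text
time_s: 14.5
position: [0.6023, -0.0934, 0.0598]
tcp_rot: [[0.99, 0.138, -0.002], [0.138, -0.99, 0.001], [-0.002, -0.001, -1.0]]
force: [0.8, -0.8, 0.2]
opening: 0.498
```

Emit:
{"method": "send_rows", "body": {
  "moves": [
    [[0,0,0,0,0,0,-0.3],[0,0,0,0,0,0,-0.5],[0,0,0,0,0,0,-0.7],[0,0,0,0,0,0,-0.8],[0,0,0,0,0,0,-1]]
  ]
}}

```text
time_s: 15.0
position: [0.6031, -0.0935, 0.061]
tcp_rot: [[0.991, 0.137, 0.0], [0.137, -0.991, 0.0], [0.0, -0.0, -1.0]]
force: [0.5, 2.4, 1.9]
opening: 0.132
```

Emit:
{"method": "send_rows", "body": {
  "moves": [
    [[0,0,0,0,0,0,-1],[0,0,0,0,0,0,-1],[0,0,0,0,0,0,-1],[0,0,0,0,0,0,-1],[0,0,0,0,0,0,-1]]
  ]
}}

```text
time_s: 15.5
position: [0.6031, -0.0933, 0.061]
tcp_rot: [[0.991, 0.137, 0.0], [0.137, -0.991, 0.0], [0.0, -0.0, -1.0]]
force: [-1.0, 2.5, 4.2]
opening: 0.137
```

Emit:
{"method": "send_rows", "body": {
  "moves": [
    [[0,0,0,0,0.4,0,-1],[0,0,0,0,0.5,0,-1],[0,0,0,0,0.5,0,-1],[0,0,0,0,0.5,0,-1],[0,0,0,0,0.4,0,-1]]
  ]
}}

```text
time_s: 16.0
position: [0.6061, -0.1158, 0.061]
tcp_rot: [[0.991, 0.137, -0.0], [0.137, -0.991, 0.002], [-0.0, -0.002, -1.0]]
force: [0.1, 6.6, 5.7]
opening: 0.136
```

Emit:
{"method": "send_rows", "body": {
  "moves": [
    [[0,0,0,0,0.4,0,-1],[0,0,0,0,0.3,0,-1],[0,0,0,0,0.3,0,-1],[0,0,0,0,0.1,0,-1],[0,0,0,0,0,0,-1]]
  ]
}}

```text
time_s: 16.5
position: [0.6075, -0.126, 0.061]
tcp_rot: [[0.991, 0.137, -0.001], [0.137, -0.991, 0.003], [-0.0, -0.003, -1.0]]
force: [-0.5, 7.7, 7.7]
opening: 0.134
```

```bash
python3 - <<'E'
from h import *
s=readout.read_state();c=capture("side");w=capture("wrist");a=capture("scene")
cv2.imwrite("pics/s6.png",c);cv2.imwrite("pics/w6.png",w)
R=Rz(.1355);o=np.array([.5835,.0264,0]);print(s['time_s'],R.T@(np.array(s['position'])-o),s['force'],s['opening'])
o=np.zeros((600,800,3),np.uint8)
B=cv2.resize(c[160:250,255:335],(530,596),interpolation=cv2.INTER_CUBIC);o[:596,:530]=B
o[:200,533:800]=cv2.resize(w,(267,200));o[205:405,533:800]=cv2.resize(a,(267,200))
cv2.imwrite("pics/i.png",o)
m=camera_model("side")
q=lambda y,x,z:((project(m,[R@np.array([x,y,z])+[.5835,.0264,0]])[0]-[255,160])*6.625).round(0)
print(q(-.156,-.026,.026),q(-.156,-.022,.026))
E
```

```text
16.5 [ 0.00314088 -0.15428305  0.06099833] [-0.48788946  7.66838255  7.66089854] 0.13421632366384312
[255. 536.] [266. 534.]
```

View pics/i.png

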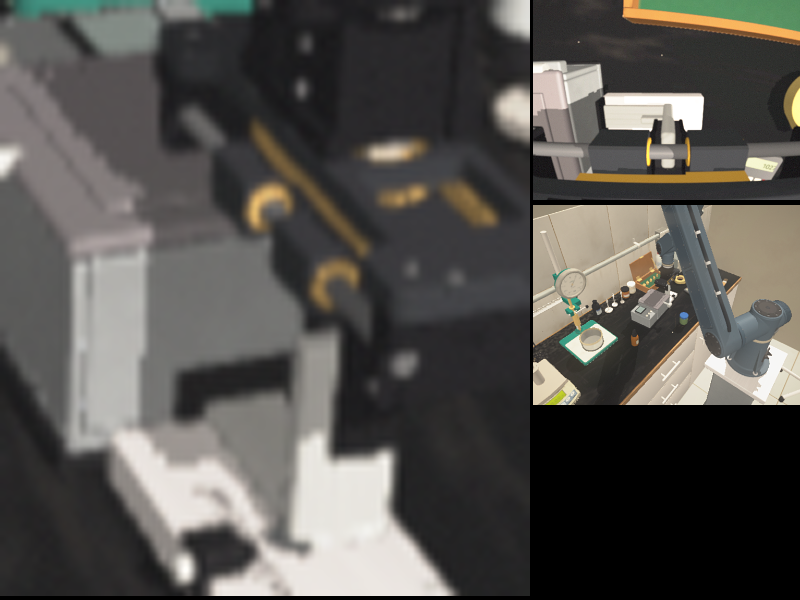

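The side crop shows the slide pulled out, the cover shut, and the rider tip and slide nose close together at about crop (262,548) and (285,545). I'll zoom in, with predicted marks beside the crop.

```bash
python3 - <<'E'
from h import *
c=cv2.imread("pics/s6.png");m=camera_model("side");R=Rz(.1355);k=20
x0,y0=276,232
B=cv2.resize(c[y0:y0+28,x0:x0+38],None,fx=k,fy=k,interpolation=cv2.INTER_LANCZOS4)
cv2.imwrite("pics/j.png",cv2.convertScaleAbs(B,alpha=1.3))
for y in(-.150,-.153,-.156,-.159):
  for x in(-.026,-.022): print(y,x,((project(m,[R@np.array([x,y,.026])+[.5835,.0264,0]])[0]-[x0,y0]+.5)*k).round())
E
```

```text
-0.15 -0.026 [339. 158.]
-0.15 -0.022 [373. 152.]
-0.153 -0.026 [350. 173.]
-0.153 -0.022 [383. 167.]
-0.156 -0.026 [361. 189.]
-0.156 -0.022 [394. 182.]
-0.159 -0.026 [371. 204.]
-0.159 -0.022 [405. 197.]
```

View pics/j.png

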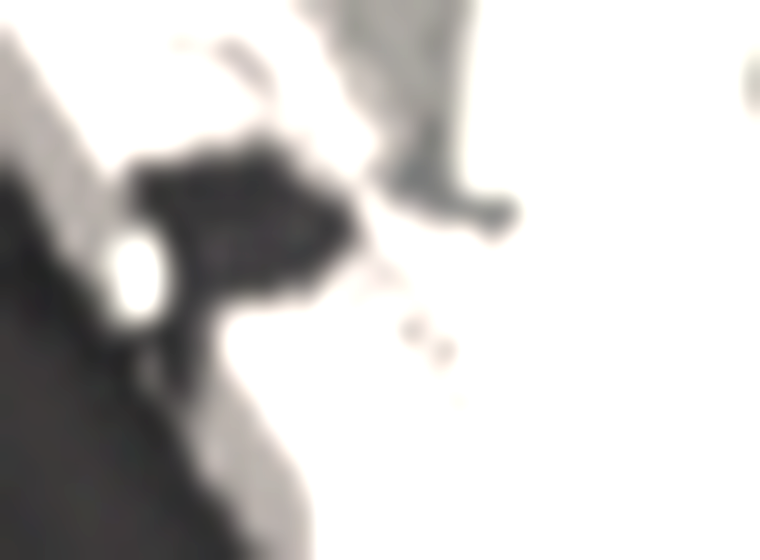

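The zoom shows the rider tip at about (358,225). The slide nose is ambiguous against its shadow, somewhere between (375,183) and (515,215). The earlier wrist picture saved in f.png saw both noses with the slide at home, so I'll zoom that too.

```bash
python3 - <<'E'
from h import *
f=cv2.imread("pics/f.png")[:384,:512]
A=cv2.resize(f[70:160,422:512],(450,450),interpolation=cv2.INTER_CUBIC)
b=cv2.imread("pics/w5.png")[160:230,235:305]
B=cv2.resize(b,(350,350),interpolation=cv2.INTER_CUBIC)
g=lambda I:(255*(I/255.)**1.8).astype(np.uint8)
o=np.zeros((600,800,3),np.uint8);o[:450,:450]=g(A);o[:350,450:800]=g(B)
c=cv2.imread("pics/s6.png")[236:254,284:306];o[355:355+240,460:460+293]=g(cv2.resize(c,(293,240),interpolation=cv2.INTER_CUBIC))
cv2.imwrite("pics/k.png",o)
m=dict(camera_model("wrist"));R=Rz(.1355);O=np.array([.5835,.0264,0])
for n,x0,y0,k in(("w4",422,70,5),("w5",235,160,5)):
  m['pose']=np.load(n+".npy")
  for P in((-.022,-.121,.026),(-.011,-.121,.026),(-.026,-.156,.026),(-.026,-.156,.03),(-.018,-.127,.1)): print(n,P,((project(m,[R@np.array(P)+O])[0]-[x0,y0]+.5)*k).round())
E
```

```text
w4 (-0.022, -0.121, 0.026) [133. 128.]
w4 (-0.011, -0.121, 0.026) [144.  40.]
w4 (-0.026, -0.156, 0.026) [372. 170.]
w4 (-0.026, -0.156, 0.03) [392. 172.]
w4 (-0.018, -0.127, 0.1) [634. 114.]
w5 (-0.022, -0.121, 0.026) [100. 165.]
w5 (-0.011, -0.121, 0.026) [100. 116.]
w5 (-0.026, -0.156, 0.026) [260. 182.]
w5 (-0.026, -0.156, 0.03) [261. 187.]
w5 (-0.018, -0.127, 0.1) [130. 269.]
```

View pics/k.png

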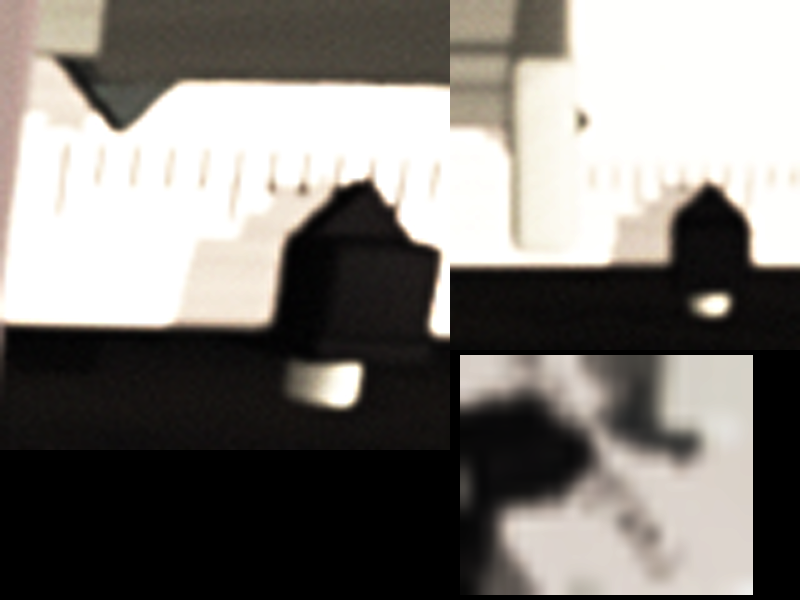

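The frame taken with the slide at home clearly shows the nose tip at crop (120,130) and the rider tip at (367,182). The nose base is about ±7 mm wide, which explains the blob.

```bash
python3 - <<'E'
from h import *
m=dict(camera_model("wrist"));R=Rz(.1355);O=np.array([.5835,.0264,0])
q=lambda px,x0,y0,z:(R.T@(onz(m,np.array(px)/5-.5+[x0,y0],z)-O)).round(4)
m['pose']=np.load("w4.npy")
print("nose",q((120,130),422,70,.026),"base",q((180,82),422,70,.026),q((62,57),422,70,.026))
for z in(.024,.026,.028,.032):print("rider",z,q((367,182),422,70,z))
m['pose']=np.load("w5.npy")
for z in(.024,.026,.028,.032):print("rider w5",z,q((260,183),235,160,z))
s=readout.read_state();print((R.T@(np.array(s['position'])-O)),s['force'],s['moment'])
E
```

```text
nose [-0.0224 -0.1192  0.026 ] base [-0.016  -0.1267  0.026 ] [-0.0136 -0.1101  0.026 ]
rider 0.024 [-0.0277 -0.157   0.024 ]
rider 0.026 [-0.0276 -0.1556  0.026 ]
rider 0.028 [-0.0276 -0.1541  0.028 ]
rider 0.032 [-0.0274 -0.1511  0.032 ]
rider w5 0.024 [-0.0269 -0.1563  0.024 ]
rider w5 0.026 [-0.0263 -0.1561  0.026 ]
rider w5 0.028 [-0.0256 -0.1559  0.028 ]
rider w5 0.032 [-0.0243 -0.1555  0.032 ]
[ 0.00316257 -0.15418755  0.06102323] [-0.65330375  7.1023885   5.5839873 ] [ 1.1799687   0.00402104 -0.07811328]
```

Estimates of the needed travel are 35.1 mm and 36.4 mm from the wrist views, and about 37 mm from the coarse side view. The slide is out 33.0 mm by the encoder, so I'll go on to about 36.

Emit:
{"method": "send_rows", "body": {
  "moves": [
    [[0,0,0,0,0.15,0,-1],[0,0,0,0,0.15,0,-1],[0,0,0,0,0,0,-1],[0,0,0,0,0,0,-1],[0,0,0,0,0,0,-1]]
  ]
}}

```text
time_s: 17.15
position: [0.6078, -0.1287, 0.061]
tcp_rot: [[0.991, 0.137, -0.001], [0.137, -0.991, 0.003], [-0.0, -0.003, -1.0]]
force: [0.3, 8.0, 6.9]
opening: 0.138
```

```bash
python3 - <<'E'
from h import *
s=readout.read_state();R=Rz(.1355);O=np.array([.5835,.0264,0])
print((R.T@(np.array(s['position'])-O)),s['force'],s['opening'])
c=capture("side");cv2.imwrite("pics/s7.png",c)
b=cv2.imread("pics/b.png");s6=cv2.imread("pics/s6.png")
m=camera_model("side")
P=lambda y:project(m,[R@np.array([-.016,y,.026])+O])[0]
print("base corner pred home,33,36",P(-.128),P(-.161),P(-.164))
A=cv2.resize(b[222:252,280:310],(390,390),interpolation=cv2.INTER_CUBIC)
C=cv2.resize(c[222:252,280:310],(390,390),interpolation=cv2.INTER_CUBIC)
o=np.hstack([A,C]);o=(255*(o/255.)**1.5).astype(np.uint8);cv2.imwrite("pics/l.png",o)
E
```

```text
[ 0.00314792 -0.15695994  0.06103083] [0.28867914 8.03144316 6.90787991] 0.13762804765346592
base corner pred home,33,36 [292.78511049 233.27639433] [298.60626594 241.38758081] [299.15304177 242.14946146]
```

View pics/l.png

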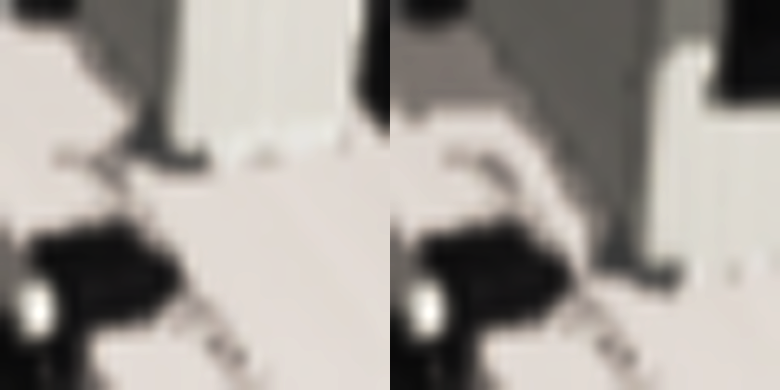

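The side view confirms the slide followed the hand by about 36 mm with no slip. My reconciled target is 35–36.4 mm and the encoder reads 35.75, so I'll hand in.

```bash
python3 - <<'E'
from h import *
for t in["sample_jar","dropper","tape"]:
    print(t,[([round(x,4) for x in d['location']],round(d['p'],2)) for d in spot_in("side",t)[:1]])
print(bot.hand_in())
E
```

```text
sample_jar [([0.3937, -0.0218, 0.0419], 0.92)]
dropper [([0.493, 0.2729, 0.0465], 0.89)]
tape [([0.6465, -0.3385, 0.017], 0.62)]
the job is handed in; nothing more can be done
None
```

The cover is shut and the shutter slide was held out at about the rider's mark when I handed the job in, at about 17 s of the 54 s allowed. The pointer alignment is the one thing I could not confirm closely.

- **Cover:** I gripped the knob by its flat ends and lowered it along its arc, holding it until it met the stop, where the contact force rose from 5 to 12 N. The side picture showed it flat on the housing, and only then did I let go.
- **Slide:** I pulled it out by the tab and kept hold of it. It is out 35.75 mm by the arm's position, and the side pictures show it followed the hand by about 36 mm with no slip.
- **Pointer alignment:** the two closer wrist-camera measurements gave 35 and 36.4 mm to the mark. The coarse side view (about 3 mm per pixel) suggested 2 to 3 mm further out, so that check disagreed. I followed the wrist views. I could not get a closer look at the two pointers in the final pose because the gripper hid them.
- **Bystanders:** the network found the jar, dropper and tape within about 5 mm of where it first saw them. That is about its own accuracy.

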